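# Find the solid chocolate egg by weight

### The arm

A 6-joint arm with a two-finger parallel gripper is mounted at the origin on the work surface. World frame = base frame: x ahead of the robot, y to its left, z up, the work surface at z = 0. Lengths are in m, angles in rad, forces in N, time in s.
With the tool pointing down it reaches from about 0.25 to 0.725 m from the base axis. Payload 4 kg.
Tool frame: the origin (TCP) lies at the very end of the fingers, on their centre line; the grasp point (between the pads) lies 19 mm behind it; z points along the fingers, y is the direction in which the jaws open and shut (so a half turn about z gives the same grasp; the last joint's range is limited). The gripper opens to 85 mm and grips with 20 to 120 N. Pads are 22 mm wide; open, the fingers measure 114 mm over their backs; the gripper's body (76 mm by 85 mm) begins 54 mm behind the grasp point. The pads swing forward as they close: fully open they stand 13 mm farther back than shut.
Start: joints at [1.334, 0.241, 0.005, 1.335, 0, 1.571], TCP at [0.117, 0.486, 0.231] pointing down, gripper open.
Joint ranges: [-2.72, 2.72], [-1.05, 1.87], [-1.09, 1.28], [-1.99, 2.15], [-1.42, 1.44], [-3.14, 3.14]. Speed limits (rad/s): [2.79, 2.79, 3.14, 3.14, 3.14, 3.14].

### API

Orientations are given as [roll, pitch, yaw] about the fixed x, y, z axes, in that order (R = Rz(yaw) Ry(pitch) Rx(roll)).
In Python, from station import manip, imaging, order gives the robot as it stands.
- The arm moves only by the shell command python3 -m jog 'ROWS' [FORCE]. ROWS is JSON, a list of rows, each an object of numbers: "gripper": the closure, from 0 (fully open) to 1 (shut); "tx", "ty", "tz": the shift along the world's x, y, z in cm; "ax", "ay", "az": the turn, a rotation vector about the world's x, y, z in rad. A call has 1 to 20 rows; each row is the pose to reach, as a shift and turn from the pose commanded when the call began; what a row does not reach only later rows make up. A row lasts 1/12 s, in which the tool goes at most 41.7 mm and 7.16 degrees, less where a joint would pass 70% of its speed; a pose out of reach is approached as far as the arm can. A call with a gripper value outside its range is refused whole. The fingers move at their own pace and stop on an object; FORCE is the grip in N (left out, the last holds). Time passes only in rows, so rows that repeat a pose let the fingers close. It gives the time, the measured TCP pose, the force and the opening at its end, in the units of the state.
- manip.read_state(): the state, without advancing time (a new reading comes with each control period).
- imaging.snapshot(name): name is "scene" or "side" or "wrist"; returns a dict with "img" (384x512x3 uint8, red, green, blue), "z_map" (384x512 float32, m along the optical axis (not along the pixel's ray), 0 where there is no reading), "camera_matrix" (3x3 intrinsics, pixels), "k1" (the pictures are not rectified: a ray, as slopes to the right and down, at radius r is drawn at 1 + k1 r^2 times it, then the intrinsics apply), "R" (3x3) and "t" (3): a world point X has camera coordinates R X + t. Camera axes: x right, y down, z forward; pixel columns grow to the right and rows downward; lengths in m; the calibration is good to about 2 mm. A picture is of the moment at which its call begins.
- order.sign_off(): hands the job in, once; it reports no verdict.
The state is a dict: "t": time; "joint_positions": joint angles; "qvel": joint speeds; "joint_torque": joint torques, N m; "position": TCP position; "tcp_rot": TCP orientation; "ft_force": force on the tool from outside, world axes, zero at the start; "ft_torque": the same for the moment, N m; "gripper_width": finger opening in m.
Only numpy, scipy, OpenCV 4.12 (cv2) and the standard library are available. Lean on these libraries where they do the work, as an engineer would, in place of code of your own. Each camera call takes 0.05 s, during which the arm holds its last target. There are 200 camera calls.

### The job

Two chocolate eggs on the table look alike, but one is hollow and one is solid: lift the egg nearer the wicker tray straight up a few centimetres clear of the table and put it back where it stood, then lift the other the same way, and feel which is heavier. Then set the lighter egg down (do not drop it) upright in the middle of the small sprung stand and let go of it; never leave the heavier one on the stand, which is too weak for it. Pick up the heavier egg and finish while holding it upright and still in the gripper, at least 15 cm above the middle of the wicker tray; tip no egg over and leave the other things on the table where they are.

Things in the scene. Friction and masses are not known exactly. Their poses are not given: they have to be found in the camera images.
- egg_a: one of two like dark brown chocolate eggs, 92 mm tall, on a flat round foot 40 mm across; widest 58 mm in diameter at a straight belly band 28 to 56 mm above the foot (grip here). Round about z. Origin: centre of the foot's underside; z out of the top. Between 80 and 300 g; one egg is solid and weighs 2 to 3.3 times the hollow other: which is not told
- egg_b: one of two like dark brown chocolate eggs, 92 mm tall, on a flat round foot 40 mm across; widest 58 mm in diameter at a straight belly band 28 to 56 mm above the foot (grip here). Round about z. Origin: centre of the foot's underside; z out of the top. Between 80 and 300 g; one egg is solid and weighs 2 to 3.3 times the hollow other: which is not told
- stand: small display stand, fixed to the table: steel foot 84 mm in diameter and 8 mm thick, upright sleeve 32 mm thick up to 58 mm, and on a plunger in it a flat round wooden plate, 64 mm in diameter and 7 mm thick, that sinks on a spring. Origin: centre of the underside, on the table; z up
- stand_top (a point): centre of the upper face of the stand's plate, 80 mm above the table when empty; it sinks with the plate
- stand_plate (a joint): how far the stand's plate has sunk, m: 0 empty (spring 150 N/m, 0.2 N preload), about 0.005 under the hollow egg, 0.013 to 0.014 (the lower stop) under the solid one
- tray_mid (a point): middle of the inner floor of the low oval wicker tray (280 mm by 180 mm, rim 26 mm high, fixed to the table), 6 mm above the table; x along the tray's long side, z up
- spatula: bystander: spatula 200 mm long lying on the table between eggs and stand, under 30 mm high
- ramekin: bystander: small white bowl, 64 mm across, 38 mm tall; origin at the centre of its underside
- jar: bystander: amber glass jar with steel cap, 56 mm across, 85 mm tall; origin at the centre of its underside
- tape: bystander: white roll of tape lying flat, 90 mm across, 50 mm tall; origin at the centre of its underside
- mould: bystander: grey chocolate mould lying flat, 120 by 200 mm, 14 mm thick; origin at the centre of its underside
- bowl: bystander: steel bowl, 100 mm across, 55 mm tall; origin at the centre of its underside
- mug: bystander: white mug, 72 mm across, 85 mm tall; origin at the centre of its underside
There are look-alikes about, which are no part of the job. Leave any red look-alike of the egg_a alone.

How it is judged:
By the outcome, as a careful person would: the job done as asked, in the order asked, and still so for the second after the job is handed in, while the arm keeps its last pose, push and grip.
It also fails if it takes over 72 s, if anything falls off the work surface, if the arm or the gripper's body presses on something with over 40 N, if the wrist force passes 120 N, or if a joint passes its speed limit or range.

## Working session

There is one attempt and no reset: what is moved stays moved. The work goes in short steps, Python scripts to look and compute and a shell command to move; the robot and the scene stay as the last step left them, time stands still between calls to the robot, and variables do not carry over. Pictures are saved under pics/ and viewed, about 8 in all and at most 12, crops included, and the job is handed in when it is done.

```bash
mkdir -p pics; cat > h.py <<'E'
import sys; sys.path.insert(0,'.')
from station import manip, imaging, order
import numpy as np, cv2
def snap(n,f=None):
    s=imaging.snapshot(n)
    if f: cv2.imwrite('pics/'+f,s['img'][:,:,::-1])
    return s
def world(s,u,v,z=None):
    K=s['camera_matrix'];
    d=np.array([(u-K[0,2])/K[0,0],(v-K[1,2])/K[1,1]]); p=d.copy()
    for _ in range(20): p=d/(1+s['k1']*(p@p))
    R=np.array(s['R']);t=np.array(s['t']);r=R.T@np.array([p[0],p[1],1]);c=-R.T@t
    if z is not None: return c+r*(z-c[2])/r[2]
    return c+r*s['z_map'][int(round(v)),int(round(u))]
E
python3 - <<'E'
from h import *
import pickle
a=snap('scene');b=snap('side')
pickle.dump((a,b),open('s.pkl','wb'))
cv2.imwrite('pics/1.png',cv2.resize(a['img'],(800,600))[:,:,::-1])
cv2.imwrite('pics/2.png',cv2.resize(b['img'],(800,600))[:,:,::-1])
print(manip.read_state())
for s in(a,b): print(-np.array(s['R']).T@s['t'], s['camera_matrix'][0,0])
E
```

```text
{'t': 0.1, 'joint_positions': array([1.33399525e+00, 2.41321038e-01, 3.85651510e-03, 1.33519232e+00,
       2.54914959e-05, 1.57082432e+00]), 'qvel': array([ 0.00172387, -0.00097568,  0.00349409,  0.00080693,  0.00171587,
        0.00048218]), 'joint_torque': array([ 1.37003548e-05, -3.73138118e+01,  2.53009897e+01,  1.08597928e-02,
        1.22491137e-06, -1.26784460e-06]), 'position': array([0.11715734, 0.48550059, 0.23050933]), 'tcp_rot': array([-3.13973213e+00, -2.54393703e-05,  2.90476354e+00]), 'ft_force': array([-0.15197166, -0.74668223, -0.32634844]), 'ft_torque': array([ 0.08119374,  0.01103413, -0.02625014]), 'gripper_width': 0.08518907720333091}
[ 1.00738239 -0.53738721  0.8924854 ] 353.5503507529957
[ 0.41369428 -0.84747304  1.11080777] 458.0382122965879
```

View pics/1.png

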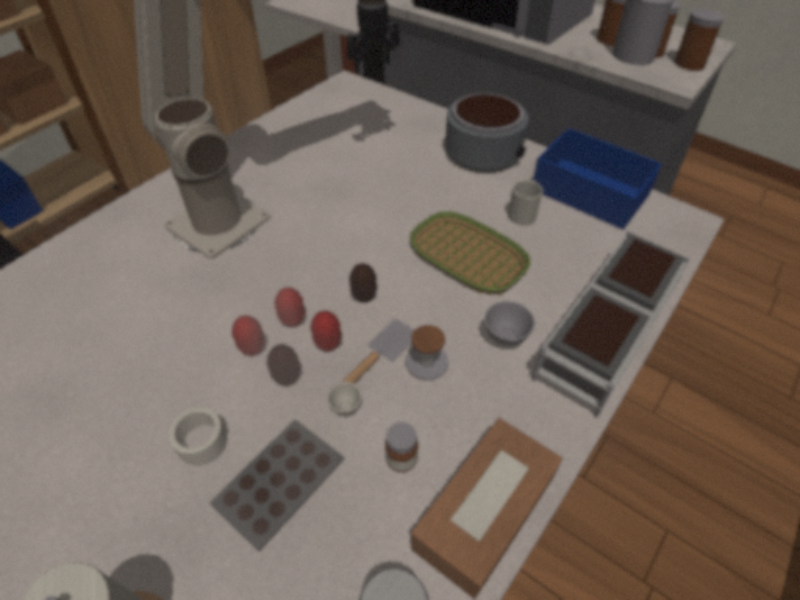

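View pics/2.png

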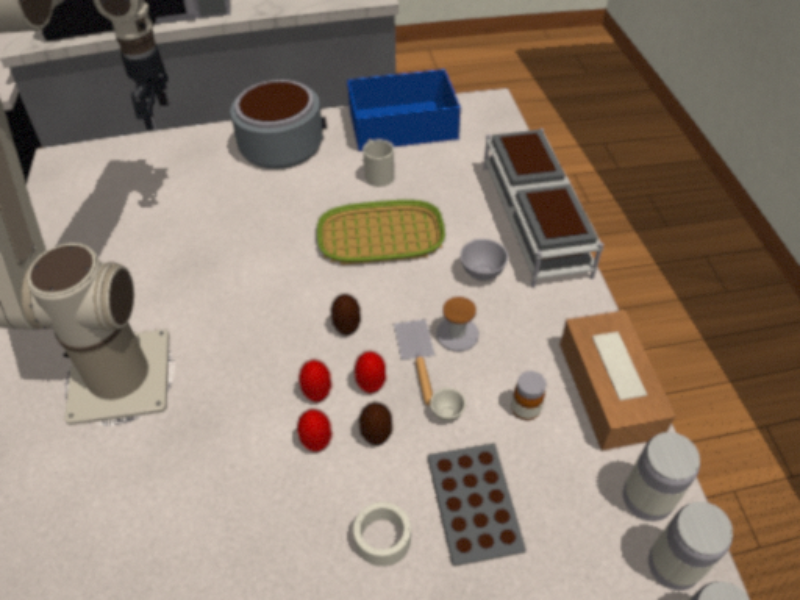

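The side view (800x600) shows two dark brown eggs at (346,314), nearer the tray, and at (376,423). Three red look-alikes are at (315,380), (370,371) and (314,430). The stand plate is at (459,310), the tray at (380,232), the ramekin at (447,405), and the spatula runs from (413,340) to (425,400). I'll measure these by depth from both cameras.

```bash
cat > m.py <<'E'
from h import *
import pickle
from scipy.optimize import least_squares
a,b=pickle.load(open('s.pkl','rb'))
def cloud(s):
    v,u=np.mgrid[0:384,0:512]; K=s['camera_matrix']
    d=np.stack([(u-K[0,2])/K[0,0],(v-K[1,2])/K[1,1]],-1);p=d.copy()
    for _ in range(20): p=d/(1+s['k1']*(p**2).sum(-1,keepdims=True))
    z=s['z_map'];R=np.array(s['R']);P=np.dstack([p*z[...,None],z])
    return (P-np.array(s['t']))@R
for name,s in(('scene',a),('side',b)): 
    s['P']=cloud(s)
def circ(p,r): return least_squares(lambda c:np.hypot(p[:,0]-c[0],p[:,1]-c[1])-r,p[:,:2].mean(0)+[0,.015],loss='soft_l1',f_scale=.002)
if __name__=='__main__':
  sd=b['P']
  print('table',[np.round(world(b,u*.64,v*.64),3) for u,v in((250,300),(560,440),(250,520))])
  for n,u,v in(('eggA',346,314),('eggB',376,423),('redL',315,380),('redR',370,371),('redB',314,430)):
    c=world(b,u*.64,v*.64)
    for nm,s in(('scene',a),('side',b)):
      q=s['P'].reshape(-1,3);q=q[np.hypot(*(q[:,:2]-c[:2]).T)<.055]
      top=q[:,2].max(); m=q[(q[:,2]>.03)&(q[:,2]<.054)]
      cam=-np.array(s['R']).T@s['t']; 
      f=circ(m,.029); print(n,nm,len(m),'top',top.round(3),'xy',f.x.round(4),'rms',np.sqrt((f.fun**2).mean()).round(4))
  for n,u,v in(('stand',459,310),('ramekin',447,405),('jar',530,385),('tape',382,533),('bowl',483,257),('mug',379,155),('spatblade',413,340),('spathandle',425,400)):
    print(n,np.round(world(b,u*.64,v*.64),3))
  for nm,s in(('scene',a),('side',b)):
    q=s['P'].reshape(-1,3);c=world(b,459*.64,310*.64)
    m=q[(np.hypot(*(q[:,:2]-c[:2]).T)<.05)&(q[:,2]>.072)];print('stand',nm,len(m),m.mean(0).round(4),((m.max(0)+m.min(0))/2).round(4),np.ptp(m,0).round(3))
    g=s['img'].astype(int); msk=((g[...,1]-g[...,2]>25)&(g[...,0]-g[...,1]<45)&(s['P'][...,2]<.05))
    t=world(b,380*.64,232*.64); msk&=np.hypot(s['P'][...,0]-t[0],s['P'][...,1]-t[1])<.18
    r=cv2.minAreaRect(s['P'][msk][:,:2].astype(np.float32));print('tray',nm,r)
E
python3 m.py
```

```text
table [array([ 0.263,  0.147, -0.004]), array([ 0.785, -0.289,  0.006]), array([ 0.24 , -0.337,  0.   ])]
eggA scene 86 top 0.093 xy [0.4501 0.0367] rms 0.0013
eggA side 102 top 0.092 xy [0.4502 0.0357] rms 0.0016
eggB scene 92 top 0.092 xy [ 0.4707 -0.2141] rms 0.0014
eggB side 92 top 0.094 xy [ 0.4695 -0.2137] rms 0.0009
redL scene 95 top 0.095 xy [ 0.3762 -0.1069] rms 0.005
redL side 100 top 0.094 xy [ 0.3767 -0.1053] rms 0.0013
redR scene 89 top 0.092 xy [ 0.4769 -0.1055] rms 0.001
redR side 89 top 0.094 xy [ 0.4771 -0.1053] rms 0.0013
redB scene 102 top 0.093 xy [ 0.3662 -0.2078] rms 0.0011
redB side 95 top 0.096 xy [ 0.366 -0.209] rms 0.0011
stand [ 0.661 -0.025  0.078]
ramekin [ 0.606 -0.181  0.007]
jar [ 0.742 -0.214  0.081]
tape [ 0.451 -0.398  0.004]
bowl [0.76  0.159 0.014]
mug [0.593 0.511 0.039]
spatblade [ 0.574 -0.02  -0.001]
spathandle [ 0.567 -0.169  0.017]
stand scene 325 [ 0.6622 -0.0226  0.0798] [ 0.6616 -0.0201  0.0788] [0.062 0.066 0.012]
tray scene ((0.5593717694282532, 0.276777982711792), (0.1818818598985672, 0.2765352725982666), 85.88495635986328)
stand side 307 [ 0.6594 -0.0242  0.0775] [ 0.6601 -0.0223  0.0774] [0.063 0.065 0.011]
tray side ((0.560943067073822, 0.2926134467124939), (0.21868468821048737, 0.2871841788291931), 87.60774993896484)
```

The depth fits from both cameras agree within 1 mm. Egg 1 (near the tray) is at (0.450, 0.036), egg 2 at (0.470, -0.214), the stand at (0.661, -0.0225), and the tray middle at about (0.559, 0.277). Heights and sizes match the description. I'll set the jaws at 45° so the fingers clear the red eggs around egg 2, and move over egg 1.

```bash
python3 -m jog '[{"tx":8,"ty":-11,"az":-0.1},{"tx":16,"ty":-22,"az":-0.2},{"tx":24,"ty":-33,"az":-0.3},{"tx":33.3,"ty":-44.9,"az":-0.55},{"tx":33.3,"ty":-44.9,"az":-0.55},{"tx":33.3,"ty":-44.9,"az":-0.55},{"tx":33.3,"ty":-44.9,"az":-0.55},{"tx":33.3,"ty":-44.9,"az":-0.55},{"tx":33.3,"ty":-44.9,"az":-0.55},{"tx":33.3,"ty":-44.9,"az":-0.55},{"tx":33.3,"ty":-44.9,"az":-0.55},{"tx":33.3,"ty":-44.9,"az":-0.55},{"tx":33.3,"ty":-44.9,"az":-0.55},{"tx":33.3,"ty":-44.9,"az":-0.55},{"tx":33.3,"ty":-44.9,"az":-0.55},{"tx":33.3,"ty":-44.9,"az":-0.55},{"tx":33.3,"ty":-44.9,"az":-0.55},{"tx":33.3,"ty":-44.9,"az":-0.55}]' 40
python3 - <<'E'
from h import *
s=snap('wrist','3w.png')
st=manip.read_state();print(st['position'],st['tcp_rot'],st['ft_force'],st['joint_positions'])
v,u=np.mgrid[0:384:2,0:512:2]
P=np.array([world(s,x,y) for x,y in zip(u.ravel(),v.ravel()) if s['z_map'][y,x]>0])
m=P[(np.hypot(P[:,0]-.45,P[:,1]-.036)<.05)&(P[:,2]>.01)]
t=m[m[:,2]>.085];b=m[(m[:,2]>.03)&(m[:,2]<.06)]
print(len(m),m[:,2].max(),t.mean(0),len(t),len(b),(b.max(0)+b.min(0))/2 if len(b) else 0)
E
```

```text
[0.11718451 0.48559276 0.23063705] [-3.14001558e+00  4.62600260e-06  2.90480592e+00] [-0.45415384 -0.01484236 -0.54063236] [ 1.33400396e+00  2.41227943e-01  4.06929010e-03  1.33521474e+00
 -4.63487888e-06  1.57079070e+00]validation failed for argument at $[0]...
Traceback (most recent call last):
ValueError: zero-size array to reduction operation maximum which has no identity
```

View pics/3w.png

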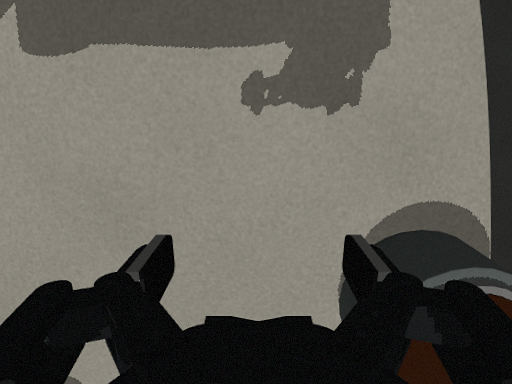

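The call was refused, apparently because every key is required in each row. The wrist picture shows the start pose, with pads at (160,260) and (355,260) and the pot to the lower right, below the gripper. I'll resend with all keys.

```bash
python3 -m jog '[{"gripper":0,"tx":2,"ty":-3,"tz":0,"ax":0,"ay":0,"az":-0.1},{"gripper":0,"tx":4,"ty":-6,"tz":0,"ax":0,"ay":0,"az":-0.2},{"gripper":0,"tx":6.4,"ty":-8.6,"tz":0,"ax":0,"ay":0,"az":-0.3},{"gripper":0,"tx":33.3,"ty":-44.9,"tz":0,"ax":0,"ay":0,"az":-0.55},{"gripper":0,"tx":33.3,"ty":-44.9,"tz":0,"ax":0,"ay":0,"az":-0.55},{"gripper":0,"tx":33.3,"ty":-44.9,"tz":0,"ax":0,"ay":0,"az":-0.55},{"gripper":0,"tx":33.3,"ty":-44.9,"tz":0,"ax":0,"ay":0,"az":-0.55},{"gripper":0,"tx":33.3,"ty":-44.9,"tz":0,"ax":0,"ay":0,"az":-0.55},{"gripper":0,"tx":33.3,"ty":-44.9,"tz":0,"ax":0,"ay":0,"az":-0.55},{"gripper":0,"tx":33.3,"ty":-44.9,"tz":0,"ax":0,"ay":0,"az":-0.55},{"gripper":0,"tx":33.3,"ty":-44.9,"tz":0,"ax":0,"ay":0,"az":-0.55},{"gripper":0,"tx":33.3,"ty":-44.9,"tz":0,"ax":0,"ay":0,"az":-0.55},{"gripper":0,"tx":33.3,"ty":-44.9,"tz":0,"ax":0,"ay":0,"az":-0.55},{"gripper":0,"tx":33.3,"ty":-44.9,"tz":0,"ax":0,"ay":0,"az":-0.55},{"gripper":0,"tx":33.3,"ty":-44.9,"tz":0,"ax":0,"ay":0,"az":-0.55},{"gripper":0,"tx":33.3,"ty":-44.9,"tz":0,"ax":0,"ay":0,"az":-0.55},{"gripper":0,"tx":33.3,"ty":-44.9,"tz":0,"ax":0,"ay":0,"az":-0.55},{"gripper":0,"tx":33.3,"ty":-44.9,"tz":0,"ax":0,"ay":0,"az":-0.55},{"gripper":0,"tx":33.3,"ty":-44.9,"tz":0,"ax":0,"ay":0,"az":-0.55},{"gripper":0,"tx":33.3,"ty":-44.9,"tz":0,"ax":0,"ay":0,"az":-0.55}]' 40
python3 - <<'E'
from h import *
s=snap('wrist','4w.png')
st=manip.read_state();print(st['t'],st['position'],st['tcp_rot'],st['ft_force'],st['joint_positions'])
v,u=np.mgrid[0:384:2,0:512:2]
P=np.array([world(s,x,y) for x,y in zip(u.ravel(),v.ravel()) if s['z_map'][y,x]>0])
m=P[(np.hypot(P[:,0]-.45,P[:,1]-.036)<.05)&(P[:,2]>.01)&(P[:,2]<.11)]
t=m[m[:,2]>.085]
print(len(m),m[:,2].max(),t.mean(0),len(t))
E
```

```text
t: 1.82
position: [0.4497, 0.0382, 0.2314]
tcp_rot: [3.142, -0.0, 2.357]
ft_force: [0.7, 0.4, -0.2]
gripper_width: 0.0857
1.8667 [0.44985215 0.03804063 0.23150536] [3.14135800e+00 1.23311181e-04 2.35687768e+00] [-0.10666913  0.62819651  0.26038321] [ 8.43232846e-02  1.44323396e-01 -1.14561387e-01  1.31165273e+00
  5.73099532e-05  8.69038246e-01]
552 0.09198744185478219 [0.44985092 0.03825596 0.08847291] 171
```

View pics/4w.png

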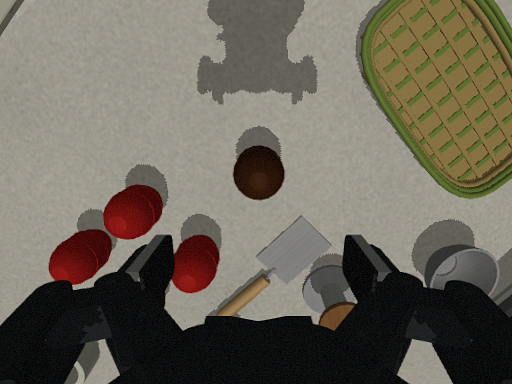

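The brown egg is at (258,172), centred between the pads, and the depth puts its top at (0.450, 0.038), under the TCP. Next I'll descend, close, read the force, and lift.

```bash
python3 -m jog '[{"gripper":0,"tx":0,"ty":-0.1,"tz":-3,"ax":0,"ay":0,"az":0},{"gripper":0,"tx":0,"ty":-0.1,"tz":-6,"ax":0,"ay":0,"az":0},{"gripper":0,"tx":0,"ty":-0.1,"tz":-9,"ax":0,"ay":0,"az":0},{"gripper":0,"tx":0,"ty":-0.1,"tz":-12,"ax":0,"ay":0,"az":0},{"gripper":0,"tx":0,"ty":-0.1,"tz":-15,"ax":0,"ay":0,"az":0},{"gripper":0,"tx":0,"ty":-0.1,"tz":-17,"ax":0,"ay":0,"az":0},{"gripper":0,"tx":0,"ty":-0.1,"tz":-19,"ax":0,"ay":0,"az":0},{"gripper":0,"tx":0,"ty":-0.1,"tz":-20,"ax":0,"ay":0,"az":0},{"gripper":0,"tx":0,"ty":-0.1,"tz":-20.6,"ax":0,"ay":0,"az":0},{"gripper":0,"tx":0,"ty":-0.1,"tz":-20.6,"ax":0,"ay":0,"az":0},{"gripper":0,"tx":0,"ty":-0.1,"tz":-20.6,"ax":0,"ay":0,"az":0},{"gripper":0,"tx":0,"ty":-0.1,"tz":-20.6,"ax":0,"ay":0,"az":0}]' 40
for i in 1 2; do python3 -c "
from h import *
st=manip.read_state();print(st['position'],st['ft_force'])"; done
python3 -m jog '[{"gripper":1,"tx":0,"ty":0,"tz":0,"ax":0,"ay":0,"az":0},{"gripper":1,"tx":0,"ty":0,"tz":0,"ax":0,"ay":0,"az":0},{"gripper":1,"tx":0,"ty":0,"tz":0,"ax":0,"ay":0,"az":0},{"gripper":1,"tx":0,"ty":0,"tz":0,"ax":0,"ay":0,"az":0},{"gripper":1,"tx":0,"ty":0,"tz":0,"ax":0,"ay":0,"az":0},{"gripper":1,"tx":0,"ty":0,"tz":0,"ax":0,"ay":0,"az":0},{"gripper":1,"tx":0,"ty":0,"tz":0,"ax":0,"ay":0,"az":0},{"gripper":1,"tx":0,"ty":0,"tz":0,"ax":0,"ay":0,"az":0}]' 40
python3 -c "
from h import *
st=manip.read_state();print(st['position'],st['ft_force'],st['gripper_width'])"
```

```text
t: 2.87
position: [0.4512, 0.0363, 0.0263]
tcp_rot: [3.14, 0.001, 2.355]
ft_force: [0.1, 0.4, -0.0]
gripper_width: 0.0853
[0.45119911 0.0363433  0.02626645] [ 0.1458481   0.36183857 -0.02221768]
[0.45119911 0.0363433  0.02626645] [ 0.1458481   0.36183857 -0.02221768]
t: 3.53
position: [0.4512, 0.0362, 0.0264]
tcp_rot: [3.14, 0.001, 2.355]
ft_force: [-0.7, 0.1, 4.5]
gripper_width: 0.0567
[0.45116195 0.0362305  0.02641563] [-0.71538226  0.1420068   4.47548599] 0.056720085696386396
```

```bash
cat > w.py <<'E'
from h import *
F=[]
for i in range(10): imaging.snapshot('wrist'); s=manip.read_state(); F.append(s['ft_force'])
F=np.array(F);print(s['t'],s['position'].round(4),s['tcp_rot'].round(3),'width',s['gripper_width'].round(4),'F',F.mean(0).round(2),'sd',F.std(0).round(2),'T',s['ft_torque'].round(3))
E
python3 -m jog '[{"gripper":1,"tx":0,"ty":0,"tz":0.2,"ax":0,"ay":0,"az":0},{"gripper":1,"tx":0,"ty":0,"tz":0.7,"ax":0,"ay":0,"az":0},{"gripper":1,"tx":0,"ty":0,"tz":1.5,"ax":0,"ay":0,"az":0},{"gripper":1,"tx":0,"ty":0,"tz":2.5,"ax":0,"ay":0,"az":0},{"gripper":1,"tx":0,"ty":0,"tz":3.5,"ax":0,"ay":0,"az":0},{"gripper":1,"tx":0,"ty":0,"tz":4.5,"ax":0,"ay":0,"az":0},{"gripper":1,"tx":0,"ty":0,"tz":5.2,"ax":0,"ay":0,"az":0},{"gripper":1,"tx":0,"ty":0,"tz":5.7,"ax":0,"ay":0,"az":0},{"gripper":1,"tx":0,"ty":0,"tz":6,"ax":0,"ay":0,"az":0},{"gripper":1,"tx":0,"ty":0,"tz":6,"ax":0,"ay":0,"az":0},{"gripper":1,"tx":0,"ty":0,"tz":6,"ax":0,"ay":0,"az":0},{"gripper":1,"tx":0,"ty":0,"tz":6,"ax":0,"ay":0,"az":0},{"gripper":1,"tx":0,"ty":0,"tz":6,"ax":0,"ay":0,"az":0},{"gripper":1,"tx":0,"ty":0,"tz":6,"ax":0,"ay":0,"az":0}]'
python3 w.py
python3 - <<'E'
from h import *
s=snap('side'); cv2.imwrite('pics/5.png',cv2.resize(s['img'][130:330,140:360],None,fx=2.7,fy=2.7)[:,:,::-1])
E
```

```text
t: 4.7
position: [0.4499, 0.036, 0.0849]
tcp_rot: [-3.141, -0.001, 2.355]
ft_force: [0.4, -0.5, -2.5]
gripper_width: 0.0569Traceback (most recent call last):
  File "w.py", line 4, in <module>
    F=np.array(F);print(s['t'],s['position'].round(4),s['tcp_rot'].round(3),'width',s['gripper_width'].round(4),'F',F.mean(0).round(2),'sd',F.std(0).round(2),'T',s['ft_torque'].round(3))
                                                                                    ^^^^^^^^^^^^^^^^^^^^^^^^
AttributeError: 'float' object has no attribute 'round'
```

View pics/5.png

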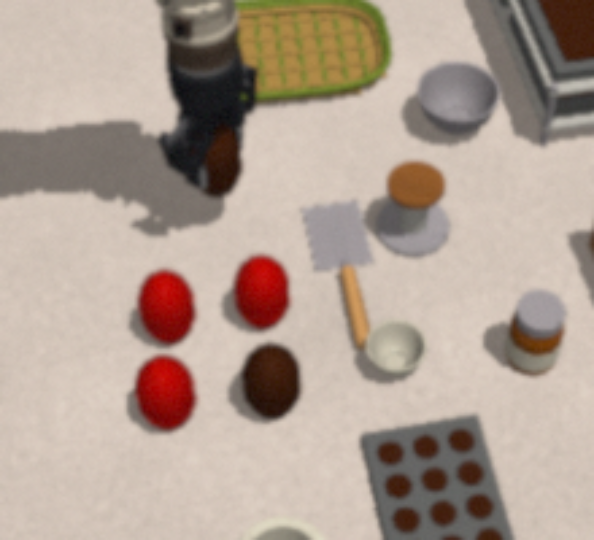

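The egg hangs upright in the gripper at crop pixel (222,160), with the other things undisturbed. I'll read the weight, lower it, and release.

```bash
sed -i "s/s\['gripper_width'\].round(4)/round(s['gripper_width'],4)/" w.py; python3 w.py
python3 -m jog '[{"gripper":1,"tx":0,"ty":0,"tz":-0.3,"ax":0,"ay":0,"az":0},{"gripper":1,"tx":0,"ty":0,"tz":-1,"ax":0,"ay":0,"az":0},{"gripper":1,"tx":0,"ty":0,"tz":-2,"ax":0,"ay":0,"az":0},{"gripper":1,"tx":0,"ty":0,"tz":-3,"ax":0,"ay":0,"az":0},{"gripper":1,"tx":0,"ty":0,"tz":-4,"ax":0,"ay":0,"az":0},{"gripper":1,"tx":0,"ty":0,"tz":-4.8,"ax":0,"ay":0,"az":0},{"gripper":1,"tx":0,"ty":0,"tz":-5.3,"ax":0,"ay":0,"az":0},{"gripper":1,"tx":0,"ty":0,"tz":-5.6,"ax":0,"ay":0,"az":0},{"gripper":1,"tx":0,"ty":0,"tz":-5.8,"ax":0,"ay":0,"az":0},{"gripper":1,"tx":0,"ty":0,"tz":-5.9,"ax":0,"ay":0,"az":0},{"gripper":1,"tx":0,"ty":0,"tz":-6,"ax":0,"ay":0,"az":0},{"gripper":1,"tx":0,"ty":0,"tz":-6,"ax":0,"ay":0,"az":0},{"gripper":1,"tx":0,"ty":0,"tz":-6,"ax":0,"ay":0,"az":0},{"gripper":1,"tx":0,"ty":0,"tz":-6,"ax":0,"ay":0,"az":0}]'
```

```text
5.75 [0.4503 0.036  0.0853] [-3.142 -0.     2.355] width 0.0565 F [ 0.13  0.14 -2.47] sd [0.51 0.54 0.47] T [-0.031  0.022  0.035]
t: 6.92
position: [0.4502, 0.036, 0.0264]
tcp_rot: [3.141, 0.0, 2.355]
ft_force: [-3.2, 0.6, 5.0]
gripper_width: 0.0566
```

```bash
python3 -m jog '[{"gripper":0,"tx":0,"ty":0,"tz":0,"ax":0,"ay":0,"az":0},{"gripper":0,"tx":0,"ty":0,"tz":0,"ax":0,"ay":0,"az":0},{"gripper":0,"tx":0,"ty":0,"tz":0,"ax":0,"ay":0,"az":0},{"gripper":0,"tx":0,"ty":0,"tz":0,"ax":0,"ay":0,"az":0},{"gripper":0,"tx":0,"ty":0,"tz":0,"ax":0,"ay":0,"az":0},{"gripper":0,"tx":0,"ty":0,"tz":0,"ax":0,"ay":0,"az":0},{"gripper":0,"tx":0,"ty":0,"tz":0,"ax":0,"ay":0,"az":0},{"gripper":0,"tx":0,"ty":0,"tz":0,"ax":0,"ay":0,"az":0}]'
python3 -m jog '[{"gripper":0,"tx":0,"ty":0,"tz":1,"ax":0,"ay":0,"az":0},{"gripper":0,"tx":0,"ty":0,"tz":3,"ax":0,"ay":0,"az":0},{"gripper":0,"tx":0,"ty":0,"tz":6,"ax":0,"ay":0,"az":0},{"gripper":0,"tx":0,"ty":0,"tz":9,"ax":0,"ay":0,"az":0},{"gripper":0,"tx":0,"ty":0,"tz":12,"ax":0,"ay":0,"az":0},{"gripper":0,"tx":0,"ty":-2,"tz":15,"ax":0,"ay":0,"az":0},{"gripper":0,"tx":0,"ty":-5,"tz":17,"ax":0,"ay":0,"az":0},{"gripper":0,"tx":1,"ty":-9,"tz":17,"ax":0,"ay":0,"az":0},{"gripper":0,"tx":1,"ty":-13,"tz":17,"ax":0,"ay":0,"az":0},{"gripper":0,"tx":2,"ty":-17,"tz":17,"ax":0,"ay":0,"az":0},{"gripper":0,"tx":2,"ty":-21,"tz":17,"ax":0,"ay":0,"az":0},{"gripper":0,"tx":2,"ty":-24,"tz":17,"ax":0,"ay":0,"az":0},{"gripper":0,"tx":2,"ty":-25,"tz":17,"ax":0,"ay":0,"az":0},{"gripper":0,"tx":2,"ty":-25,"tz":17,"ax":0,"ay":0,"az":0},{"gripper":0,"tx":2,"ty":-25,"tz":17,"ax":0,"ay":0,"az":0},{"gripper":0,"tx":2,"ty":-25,"tz":17,"ax":0,"ay":0,"az":0},{"gripper":0,"tx":2,"ty":-25,"tz":17,"ax":0,"ay":0,"az":0}]'
python3 w.py
python3 - <<'E'
from h import *; import pickle,m
s=snap('side');q=m.cloud(s).reshape(-1,3)
for c in((.45,.036),(.47,-.214)):
  p=q[np.hypot(*(q[:,:2]-c).T)<.055]; b=p[(p[:,2]>.03)&(p[:,2]<.054)]
  f=m.circ(b,.029);print(len(b),p[:,2].max(),f.x,np.sqrt((f.fun**2).mean()))
s=snap('wrist');v,u=np.mgrid[0:384:2,0:512:2]
P=np.array([world(s,x,y) for x,y in zip(u.ravel(),v.ravel()) if s['z_map'][y,x]>0])
k=P[(np.hypot(P[:,0]-.47,P[:,1]+.214)<.045)&(P[:,2]>.085)&(P[:,2]<.11)];print(k.mean(0),len(k))
E
```

```text
t: 7.58
position: [0.4503, 0.0361, 0.0253]
tcp_rot: [-3.142, -0.0, 2.355]
ft_force: [-0.2, 0.1, -0.7]
gripper_width: 0.085
t: 9.0
position: [0.4703, -0.2123, 0.1953]
tcp_rot: [3.141, -0.001, 2.357]
ft_force: [1.0, -0.1, 1.0]
gripper_width: 0.0855
9.5 [ 0.4703 -0.2138  0.1953] [3.142 0.    2.355] width 0.0854 F [ 0.03 -0.1   0.23] sd [0.47 0.35 0.48] T [-0.029  0.001 -0.03 ]
37 0.08982110196666371 [0.44897929 0.03473599] 0.0014829971133187639
88 0.658102469231846 [ 0.46939962 -0.21354174] 0.0011075029425086857
[ 0.46895321 -0.21236107  0.08839015] 227
```

Egg 1 is standing where it was. Its pull was about 2.5 N; with the gripper empty now, the reading is +0.2 N. Same procedure for egg 2.

```bash
python3 -m jog '[{"gripper":0,"tx":0,"ty":0,"tz":-3,"ax":0,"ay":0,"az":0},{"gripper":0,"tx":0,"ty":0,"tz":-6,"ax":0,"ay":0,"az":0},{"gripper":0,"tx":0,"ty":0,"tz":-9,"ax":0,"ay":0,"az":0},{"gripper":0,"tx":0,"ty":0,"tz":-12,"ax":0,"ay":0,"az":0},{"gripper":0,"tx":0,"ty":0,"tz":-14,"ax":0,"ay":0,"az":0},{"gripper":0,"tx":0,"ty":0,"tz":-15.5,"ax":0,"ay":0,"az":0},{"gripper":0,"tx":0,"ty":0,"tz":-16.5,"ax":0,"ay":0,"az":0},{"gripper":0,"tx":0,"ty":0,"tz":-17,"ax":0,"ay":0,"az":0},{"gripper":0,"tx":0,"ty":0,"tz":-17,"ax":0,"ay":0,"az":0},{"gripper":0,"tx":0,"ty":0,"tz":-17,"ax":0,"ay":0,"az":0},{"gripper":1,"tx":0,"ty":0,"tz":-17,"ax":0,"ay":0,"az":0},{"gripper":1,"tx":0,"ty":0,"tz":-17,"ax":0,"ay":0,"az":0},{"gripper":1,"tx":0,"ty":0,"tz":-17,"ax":0,"ay":0,"az":0},{"gripper":1,"tx":0,"ty":0,"tz":-17,"ax":0,"ay":0,"az":0},{"gripper":1,"tx":0,"ty":0,"tz":-17,"ax":0,"ay":0,"az":0},{"gripper":1,"tx":0,"ty":0,"tz":-17,"ax":0,"ay":0,"az":0},{"gripper":1,"tx":0,"ty":0,"tz":-17,"ax":0,"ay":0,"az":0},{"gripper":1,"tx":0,"ty":0,"tz":-17,"ax":0,"ay":0,"az":0}]'
python3 -m jog '[{"gripper":1,"tx":0,"ty":0,"tz":0.2,"ax":0,"ay":0,"az":0},{"gripper":1,"tx":0,"ty":0,"tz":0.7,"ax":0,"ay":0,"az":0},{"gripper":1,"tx":0,"ty":0,"tz":1.5,"ax":0,"ay":0,"az":0},{"gripper":1,"tx":0,"ty":0,"tz":2.5,"ax":0,"ay":0,"az":0},{"gripper":1,"tx":0,"ty":0,"tz":3.5,"ax":0,"ay":0,"az":0},{"gripper":1,"tx":0,"ty":0,"tz":4.5,"ax":0,"ay":0,"az":0},{"gripper":1,"tx":0,"ty":0,"tz":5.2,"ax":0,"ay":0,"az":0},{"gripper":1,"tx":0,"ty":0,"tz":5.7,"ax":0,"ay":0,"az":0},{"gripper":1,"tx":0,"ty":0,"tz":6,"ax":0,"ay":0,"az":0},{"gripper":1,"tx":0,"ty":0,"tz":6,"ax":0,"ay":0,"az":0},{"gripper":1,"tx":0,"ty":0,"tz":6,"ax":0,"ay":0,"az":0},{"gripper":1,"tx":0,"ty":0,"tz":6,"ax":0,"ay":0,"az":0},{"gripper":1,"tx":0,"ty":0,"tz":6,"ax":0,"ay":0,"az":0},{"gripper":1,"tx":0,"ty":0,"tz":6,"ax":0,"ay":0,"az":0}]'
python3 w.py; python3 w.py
python3 - <<'E'
from h import *
s=snap('side'); cv2.imwrite('pics/6.png',cv2.resize(s['img'][130:330,140:360],None,fx=2.7,fy=2.7)[:,:,::-1])
E
```

```text
t: 11.1
position: [0.4714, -0.2144, 0.0268]
tcp_rot: [3.141, 0.003, 2.355]
ft_force: [-1.2, -1.6, 5.7]
gripper_width: 0.0569
t: 12.27
position: [0.4699, -0.2138, 0.0848]
tcp_rot: [-3.141, -0.001, 2.355]
ft_force: [-0.2, -0.0, -1.2]
gripper_width: 0.0568
12.7667 [ 0.4703 -0.214   0.0853] [3.142 0.    2.355] width 0.0569 F [-0.11  0.41 -0.91] sd [0.82 0.38 0.42] T [-0.024 -0.069  0.027]
13.2667 [ 0.4703 -0.214   0.0853] [-3.142  0.     2.355] width 0.0566 F [-0.02 -0.14 -0.9 ] sd [0.31 0.51 0.27] T [ 0.018 -0.019  0.066]
```

View pics/6.png

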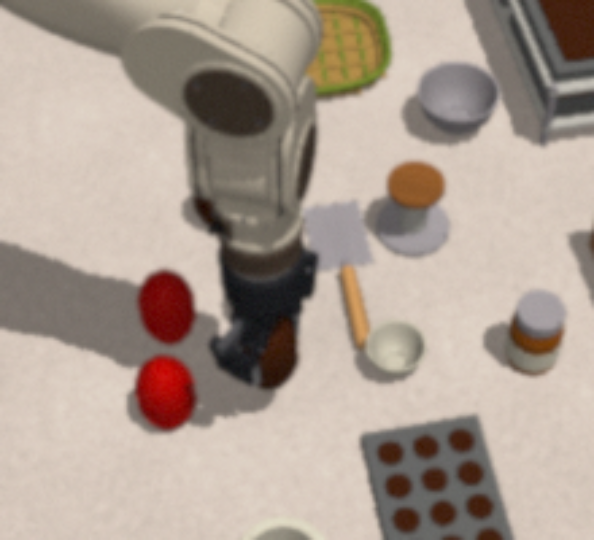

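Egg 2 is held upright at crop pixel (278,352). It pulls 0.9 N against 2.5 N for egg 1, so egg 2 is the lighter one. To lift it "the same way" I'll put it back and release it first, then grip it again for the stand.

```bash
python3 -m jog '[{"gripper":1,"tx":0,"ty":0,"tz":-0.3,"ax":0,"ay":0,"az":0},{"gripper":1,"tx":0,"ty":0,"tz":-1,"ax":0,"ay":0,"az":0},{"gripper":1,"tx":0,"ty":0,"tz":-2,"ax":0,"ay":0,"az":0},{"gripper":1,"tx":0,"ty":0,"tz":-3,"ax":0,"ay":0,"az":0},{"gripper":1,"tx":0,"ty":0,"tz":-4,"ax":0,"ay":0,"az":0},{"gripper":1,"tx":0,"ty":0,"tz":-4.8,"ax":0,"ay":0,"az":0},{"gripper":1,"tx":0,"ty":0,"tz":-5.3,"ax":0,"ay":0,"az":0},{"gripper":1,"tx":0,"ty":0,"tz":-5.6,"ax":0,"ay":0,"az":0},{"gripper":1,"tx":0,"ty":0,"tz":-5.8,"ax":0,"ay":0,"az":0},{"gripper":1,"tx":0,"ty":0,"tz":-5.9,"ax":0,"ay":0,"az":0},{"gripper":1,"tx":0,"ty":0,"tz":-6,"ax":0,"ay":0,"az":0},{"gripper":1,"tx":0,"ty":0,"tz":-6,"ax":0,"ay":0,"az":0},{"gripper":1,"tx":0,"ty":0,"tz":-6,"ax":0,"ay":0,"az":0}]'
python3 -m jog '[{"gripper":0,"tx":0,"ty":0,"tz":0,"ax":0,"ay":0,"az":0},{"gripper":0,"tx":0,"ty":0,"tz":0,"ax":0,"ay":0,"az":0},{"gripper":0,"tx":0,"ty":0,"tz":0,"ax":0,"ay":0,"az":0},{"gripper":0,"tx":0,"ty":0,"tz":0,"ax":0,"ay":0,"az":0},{"gripper":0,"tx":0,"ty":0,"tz":0,"ax":0,"ay":0,"az":0},{"gripper":0,"tx":0,"ty":0,"tz":0,"ax":0,"ay":0,"az":0},{"gripper":0,"tx":0,"ty":0,"tz":0,"ax":0,"ay":0,"az":0},{"gripper":0,"tx":0,"ty":0,"tz":0,"ax":0,"ay":0,"az":0},{"gripper":0,"tx":0,"ty":0,"tz":0,"ax":0,"ay":0,"az":0},{"gripper":0,"tx":0,"ty":0,"tz":0,"ax":0,"ay":0,"az":0}]'
python3 -m jog '[{"gripper":1,"tx":0,"ty":0,"tz":0,"ax":0,"ay":0,"az":0},{"gripper":1,"tx":0,"ty":0,"tz":0,"ax":0,"ay":0,"az":0},{"gripper":1,"tx":0,"ty":0,"tz":0,"ax":0,"ay":0,"az":0},{"gripper":1,"tx":0,"ty":0,"tz":0,"ax":0,"ay":0,"az":0},{"gripper":1,"tx":0,"ty":0,"tz":0,"ax":0,"ay":0,"az":0},{"gripper":1,"tx":0,"ty":0,"tz":0,"ax":0,"ay":0,"az":0},{"gripper":1,"tx":0,"ty":0,"tz":0,"ax":0,"ay":0,"az":0},{"gripper":1,"tx":0,"ty":0,"tz":0,"ax":0,"ay":0,"az":0},{"gripper":1,"tx":0,"ty":0,"tz":0.3,"ax":0,"ay":0,"az":0},{"gripper":1,"tx":0,"ty":0,"tz":1,"ax":0,"ay":0,"az":0},{"gripper":1,"tx":0,"ty":0,"tz":2.5,"ax":0,"ay":0,"az":0},{"gripper":1,"tx":0,"ty":0,"tz":4.5,"ax":0,"ay":0,"az":0},{"gripper":1,"tx":0,"ty":0,"tz":7,"ax":0,"ay":0,"az":0},{"gripper":1,"tx":0,"ty":0,"tz":9.5,"ax":0,"ay":0,"az":0},{"gripper":1,"tx":0,"ty":0,"tz":12,"ax":0,"ay":0,"az":0},{"gripper":1,"tx":0,"ty":0,"tz":14,"ax":0,"ay":0,"az":0},{"gripper":1,"tx":0,"ty":0,"tz":15,"ax":0,"ay":0,"az":0},{"gripper":1,"tx":0,"ty":0,"tz":15,"ax":0,"ay":0,"az":0}]'
python3 - <<'E'
from m import *
for nm,s in(('scene',a),('side',b)):
  q=s['P'].reshape(-1,3); w=q[(np.hypot(q[:,0]-.661,q[:,1]+.0225)<.05)&(q[:,2]>.074)&(q[:,2]<.086)]
  print(nm,'plate circle',cv2.minEnclosingCircle(w[:,:2].astype(np.float32)),np.median(w,0))
  # colour centroid of wooden plate -> ray at z=.08
  g=s['img'].astype(int);mk=(g[...,0]-g[...,2]>40)&(np.hypot(s['P'][...,0]-.661,s['P'][...,1]+.0225)<.045)&(s['P'][...,2]>.05)
  v,u=np.nonzero(mk);e=cv2.fitEllipse(cv2.convexHull(np.c_[u,v].astype(np.float32)));print(e,world(s,*e[0],.0795))
E
```

```text
t: 14.4
position: [0.4701, -0.2139, 0.0268]
tcp_rot: [-3.142, 0.0, 2.355]
ft_force: [-3.3, 1.6, 8.8]
gripper_width: 0.0566
t: 15.23
position: [0.4703, -0.2139, 0.0253]
tcp_rot: [-3.142, -0.0, 2.355]
ft_force: [0.1, 0.3, -0.0]
gripper_width: 0.0853
t: 16.73
position: [0.4717, -0.2145, 0.1778]
tcp_rot: [3.14, 0.004, 2.355]
ft_force: [0.2, -0.3, -1.0]
gripper_width: 0.0568
scene plate circle ((0.6619388461112976, -0.02048533223569393), 0.03367791697382927) [ 0.66241191 -0.02249009  0.07990379]
((273.7320861816406, 216.52879333496094), (15.79322624206543, 19.59096336364746), 89.92776489257812) [ 0.66246117 -0.02126076  0.0795    ]
side plate circle ((0.6600744724273682, -0.022860392928123474), 0.033265117555856705) [ 0.65888853 -0.02463974  0.07786147]
((293.51507568359375, 198.06915283203125), (16.902629852294922, 21.177148818969727), 97.56912231445312) [ 0.659864   -0.02488453  0.0795    ]
```

The plate centre averages to (0.661, -0.023). I'll carry egg 2 over the stand.

```bash
python3 -m jog '[{"gripper":1,"tx":0.5,"ty":0.5,"tz":0,"ax":0,"ay":0,"az":0},{"gripper":1,"tx":1.5,"ty":1.5,"tz":0,"ax":0,"ay":0,"az":0},{"gripper":1,"tx":3,"ty":3,"tz":0,"ax":0,"ay":0,"az":0},{"gripper":1,"tx":5,"ty":5,"tz":0,"ax":0,"ay":0,"az":0},{"gripper":1,"tx":7,"ty":7,"tz":0,"ax":0,"ay":0,"az":0},{"gripper":1,"tx":9,"ty":9,"tz":0,"ax":0,"ay":0,"az":0},{"gripper":1,"tx":11,"ty":11,"tz":0,"ax":0,"ay":0,"az":0},{"gripper":1,"tx":13,"ty":13,"tz":0,"ax":0,"ay":0,"az":0},{"gripper":1,"tx":15,"ty":15,"tz":0,"ax":0,"ay":0,"az":0},{"gripper":1,"tx":16.7,"ty":16.7,"tz":0,"ax":0,"ay":0,"az":0},{"gripper":1,"tx":18,"ty":18,"tz":0,"ax":0,"ay":0,"az":0},{"gripper":1,"tx":18.8,"ty":18.8,"tz":0,"ax":0,"ay":0,"az":0},{"gripper":1,"tx":19.1,"ty":19.1,"tz":0,"ax":0,"ay":0,"az":0},{"gripper":1,"tx":19.1,"ty":19.1,"tz":0,"ax":0,"ay":0,"az":0},{"gripper":1,"tx":19.1,"ty":19.1,"tz":-1,"ax":0,"ay":0,"az":0},{"gripper":1,"tx":19.1,"ty":19.1,"tz":-2.5,"ax":0,"ay":0,"az":0},{"gripper":1,"tx":19.1,"ty":19.1,"tz":-4,"ax":0,"ay":0,"az":0},{"gripper":1,"tx":19.1,"ty":19.1,"tz":-5,"ax":0,"ay":0,"az":0},{"gripper":1,"tx":19.1,"ty":19.1,"tz":-5,"ax":0,"ay":0,"az":0},{"gripper":1,"tx":19.1,"ty":19.1,"tz":-5,"ax":0,"ay":0,"az":0}]'
python3 w.py
python3 - <<'E'
from h import *
s=snap('side');t=snap('scene')
x=cv2.resize(s['img'][150:250,240:340],(400,400));y=cv2.resize(t['img'][160:260,220:320],(400,400))
cv2.imwrite('pics/7.png',np.hstack([x,y])[:,:,::-1])
E
```

```text
t: 18.4
position: [0.6601, -0.0236, 0.1243]
tcp_rot: [-3.14, -0.002, 2.354]
ft_force: [0.2, 0.2, -1.1]
gripper_width: 0.057
18.9 [ 0.6615 -0.0229  0.1257] [3.141 0.    2.355] width 0.0568 F [ 0.03 -0.13 -0.81] sd [0.48 0.5  0.51] T [-0.039 -0.032 -0.038]
```

View pics/7.png

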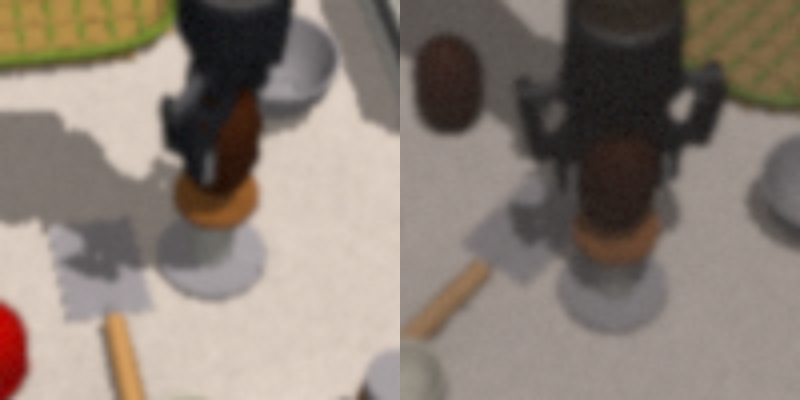

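Egg 2 hangs upright just above the plate. In the left half the egg centre is near x 223 over plate centre 217, allowing for the lean; in the right half it is 620 against 617. It is centred within a few mm, so I'll lower gently onto the spring and release.

```bash
python3 -m jog '[{"gripper":1,"tx":0,"ty":0,"tz":-0.5,"ax":0,"ay":0,"az":0},{"gripper":1,"tx":0,"ty":0,"tz":-1,"ax":0,"ay":0,"az":0},{"gripper":1,"tx":0,"ty":0,"tz":-1.4,"ax":0,"ay":0,"az":0},{"gripper":1,"tx":0,"ty":0,"tz":-1.7,"ax":0,"ay":0,"az":0},{"gripper":1,"tx":0,"ty":0,"tz":-1.9,"ax":0,"ay":0,"az":0},{"gripper":1,"tx":0,"ty":0,"tz":-2.0,"ax":0,"ay":0,"az":0},{"gripper":1,"tx":0,"ty":0,"tz":-2.1,"ax":0,"ay":0,"az":0},{"gripper":1,"tx":0,"ty":0,"tz":-2.2,"ax":0,"ay":0,"az":0},{"gripper":1,"tx":0,"ty":0,"tz":-2.3,"ax":0,"ay":0,"az":0},{"gripper":1,"tx":0,"ty":0,"tz":-2.3,"ax":0,"ay":0,"az":0},{"gripper":1,"tx":0,"ty":0,"tz":-2.3,"ax":0,"ay":0,"az":0},{"gripper":1,"tx":0,"ty":0,"tz":-2.3,"ax":0,"ay":0,"az":0}]'
python3 w.py
```

```text
t: 20.0
position: [0.6614, -0.023, 0.1025]
tcp_rot: [3.141, 0.0, 2.355]
ft_force: [0.7, -0.5, -0.0]
gripper_width: 0.057
20.5 [ 0.6614 -0.0229  0.1023] [3.141 0.    2.355] width 0.0567 F [ 0.24 -0.03 -0.25] sd [0.35 0.54 0.6 ] T [ 0.039 -0.108  0.016]
```

The stand now carries about 0.6 of the 0.9 N. I'll lower it 1.5 mm more, then release.

```bash
python3 -m jog '[{"gripper":1,"tx":0,"ty":0,"tz":-0.1,"ax":0,"ay":0,"az":0},{"gripper":1,"tx":0,"ty":0,"tz":-0.15,"ax":0,"ay":0,"az":0},{"gripper":1,"tx":0,"ty":0,"tz":-0.15,"ax":0,"ay":0,"az":0},{"gripper":1,"tx":0,"ty":0,"tz":-0.15,"ax":0,"ay":0,"az":0},{"gripper":0,"tx":0,"ty":0,"tz":-0.15,"ax":0,"ay":0,"az":0},{"gripper":0,"tx":0,"ty":0,"tz":-0.15,"ax":0,"ay":0,"az":0},{"gripper":0,"tx":0,"ty":0,"tz":-0.15,"ax":0,"ay":0,"az":0},{"gripper":0,"tx":0,"ty":0,"tz":-0.15,"ax":0,"ay":0,"az":0},{"gripper":0,"tx":0,"ty":0,"tz":-0.15,"ax":0,"ay":0,"az":0},{"gripper":0,"tx":0,"ty":0,"tz":-0.15,"ax":0,"ay":0,"az":0},{"gripper":0,"tx":0,"ty":0,"tz":-0.15,"ax":0,"ay":0,"az":0},{"gripper":0,"tx":0,"ty":0,"tz":-0.15,"ax":0,"ay":0,"az":0},{"gripper":0,"tx":0,"ty":0,"tz":-0.15,"ax":0,"ay":0,"az":0},{"gripper":0,"tx":0,"ty":0,"tz":-0.15,"ax":0,"ay":0,"az":0}]'
python3 -m jog '[{"gripper":0,"tx":0,"ty":0,"tz":0.5,"ax":0,"ay":0,"az":0},{"gripper":0,"tx":0,"ty":0,"tz":1.5,"ax":0,"ay":0,"az":0},{"gripper":0,"tx":0,"ty":0,"tz":3,"ax":0,"ay":0,"az":0},{"gripper":0,"tx":0,"ty":0,"tz":5,"ax":0,"ay":0,"az":0},{"gripper":0,"tx":0,"ty":0,"tz":7,"ax":0,"ay":0,"az":0},{"gripper":0,"tx":0,"ty":0,"tz":9,"ax":0,"ay":0,"az":0},{"gripper":0,"tx":0,"ty":0,"tz":11,"ax":0,"ay":0,"az":0},{"gripper":0,"tx":0,"ty":0,"tz":12,"ax":0,"ay":0,"az":0},{"gripper":0,"tx":0,"ty":0,"tz":12,"ax":0,"ay":0,"az":0},{"gripper":0,"tx":-4,"ty":1,"tz":12,"ax":0,"ay":0,"az":0},{"gripper":0,"tx":-8,"ty":2,"tz":12,"ax":0,"ay":0,"az":0},{"gripper":0,"tx":-12,"ty":3,"tz":12,"ax":0,"ay":0,"az":0},{"gripper":0,"tx":-16,"ty":4.5,"tz":12,"ax":0,"ay":0,"az":0},{"gripper":0,"tx":-19,"ty":5.4,"tz":12,"ax":0,"ay":0,"az":0},{"gripper":0,"tx":-21.1,"ty":5.9,"tz":12,"ax":0,"ay":0,"az":0},{"gripper":0,"tx":-21.1,"ty":5.9,"tz":12,"ax":0,"ay":0,"az":0},{"gripper":0,"tx":-21.1,"ty":5.9,"tz":12,"ax":0,"ay":0,"az":0},{"gripper":0,"tx":-21.1,"ty":5.9,"tz":12,"ax":0,"ay":0,"az":0}]'
python3 - <<'E'
from h import *; import m
st=manip.read_state();print(st['t'],st['position'])
S={n:snap(n) for n in('side','scene')}
for n,s in S.items():
  q=m.cloud(s).reshape(-1,3)
  for c,z0 in(((.661,-.023),.075),((.45,.036),0)):
    p=q[(np.hypot(*(q[:,:2]-c).T)<.05)&(q[:,2]<.18)];w=p[(p[:,2]>z0+.03)&(p[:,2]<z0+.054)]
    if len(w)>10:
      f=m.circ(w,.029);print(n,len(w),'top',p[:,2].max(),f.x,np.sqrt((f.fun**2).mean()))
x=cv2.resize(S['side']['img'][130:250,200:320],(400,400));y=cv2.resize(S['scene']['img'][140:260,200:320],(400,400))
cv2.imwrite('pics/8.png',np.hstack([x,y])[:,:,::-1])
s=snap('wrist');v,u=np.mgrid[0:384:2,0:512:2]
P=np.array([world(s,x,y) for x,y in zip(u.ravel(),v.ravel()) if s['z_map'][y,x]>0])
k=P[(np.hypot(P[:,0]-.45,P[:,1]-.036)<.045)&(P[:,2]>.085)&(P[:,2]<.11)];print('wrist A',k.mean(0),len(k))
E
```

```text
t: 21.67
position: [0.6613, -0.0229, 0.1008]
tcp_rot: [-3.142, -0.0, 2.355]
ft_force: [-0.2, -0.7, -0.2]
gripper_width: 0.0857
t: 23.17
position: [0.4508, 0.036, 0.2206]
tcp_rot: [3.141, 0.001, 2.355]
ft_force: [-0.2, -0.2, 0.3]
gripper_width: 0.0851
23.1667 [0.45082589 0.03598223 0.22063105]
side 110 top 0.16679202245725813 [ 0.65938128 -0.02346063] 0.001332084596670771
side 94 top 0.09218639900075622 [0.44845541 0.03509454] 0.001450807559578629
scene 112 top 0.1697235721726409 [ 0.65970274 -0.02224214] 0.0009969558782101538
scene 86 top 0.09323886366047597 [0.44910465 0.03620759] 0.0010961940233646255
wrist A [0.4483635  0.03763694 0.08858255] 181
```

View pics/8.png

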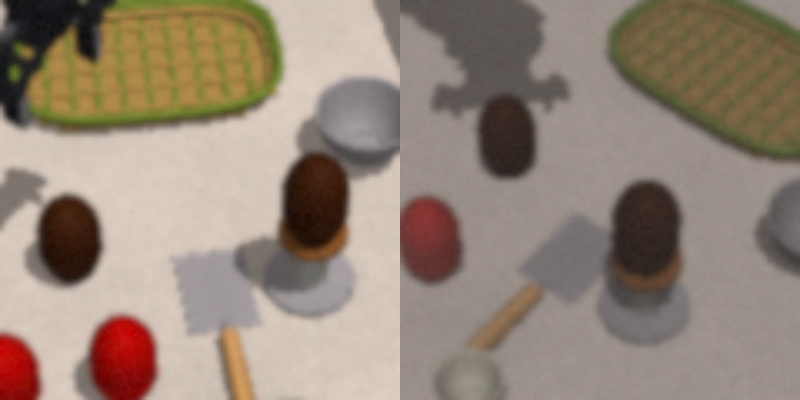

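Egg 2 stands upright on the plate at crop pixels (316,205) and (645,230). Its top at 0.167 m means the plate sank about 5 mm, as expected for the hollow egg. Now I'll grip egg 1 and lift it.

```bash
python3 -m jog '[{"gripper":0,"tx":-0.1,"ty":0,"tz":-3,"ax":0,"ay":0,"az":0},{"gripper":0,"tx":-0.1,"ty":0,"tz":-6,"ax":0,"ay":0,"az":0},{"gripper":0,"tx":-0.1,"ty":0,"tz":-9,"ax":0,"ay":0,"az":0},{"gripper":0,"tx":-0.1,"ty":0,"tz":-12,"ax":0,"ay":0,"az":0},{"gripper":0,"tx":-0.1,"ty":0,"tz":-15,"ax":0,"ay":0,"az":0},{"gripper":0,"tx":-0.1,"ty":0,"tz":-17,"ax":0,"ay":0,"az":0},{"gripper":0,"tx":-0.1,"ty":0,"tz":-18.5,"ax":0,"ay":0,"az":0},{"gripper":0,"tx":-0.1,"ty":0,"tz":-19.5,"ax":0,"ay":0,"az":0},{"gripper":0,"tx":-0.1,"ty":0,"tz":-19.5,"ax":0,"ay":0,"az":0},{"gripper":0,"tx":-0.1,"ty":0,"tz":-19.5,"ax":0,"ay":0,"az":0},{"gripper":1,"tx":-0.1,"ty":0,"tz":-19.5,"ax":0,"ay":0,"az":0},{"gripper":1,"tx":-0.1,"ty":0,"tz":-19.5,"ax":0,"ay":0,"az":0},{"gripper":1,"tx":-0.1,"ty":0,"tz":-19.5,"ax":0,"ay":0,"az":0},{"gripper":1,"tx":-0.1,"ty":0,"tz":-19.5,"ax":0,"ay":0,"az":0},{"gripper":1,"tx":-0.1,"ty":0,"tz":-19.5,"ax":0,"ay":0,"az":0},{"gripper":1,"tx":-0.1,"ty":0,"tz":-19.5,"ax":0,"ay":0,"az":0},{"gripper":1,"tx":-0.1,"ty":0,"tz":-19.5,"ax":0,"ay":0,"az":0},{"gripper":1,"tx":-0.1,"ty":0,"tz":-19.5,"ax":0,"ay":0,"az":0}]' 50
python3 -m jog '[{"gripper":1,"tx":0,"ty":0,"tz":0.3,"ax":0,"ay":0,"az":0},{"gripper":1,"tx":0,"ty":0,"tz":1,"ax":0,"ay":0,"az":0},{"gripper":1,"tx":0,"ty":0,"tz":2.5,"ax":0,"ay":0,"az":0},{"gripper":1,"tx":0,"ty":0,"tz":4.5,"ax":0,"ay":0,"az":0},{"gripper":1,"tx":0,"ty":0,"tz":6.5,"ax":0,"ay":0,"az":0},{"gripper":1,"tx":0,"ty":0,"tz":8.5,"ax":0,"ay":0,"az":0},{"gripper":1,"tx":0,"ty":0,"tz":10.5,"ax":0,"ay":0,"az":0},{"gripper":1,"tx":0,"ty":0,"tz":12.5,"ax":0,"ay":0,"az":0},{"gripper":1,"tx":0,"ty":0,"tz":14.5,"ax":0,"ay":0,"az":0},{"gripper":1,"tx":0,"ty":0,"tz":16.5,"ax":0,"ay":0,"az":0},{"gripper":1,"tx":0,"ty":0,"tz":18.5,"ax":0,"ay":0,"az":0},{"gripper":1,"tx":0,"ty":0,"tz":20,"ax":0,"ay":0,"az":0},{"gripper":1,"tx":0,"ty":0,"tz":20.7,"ax":0,"ay":0,"az":0},{"gripper":1,"tx":0,"ty":0,"tz":21,"ax":0,"ay":0,"az":0},{"gripper":1,"tx":0,"ty":0,"tz":21,"ax":0,"ay":0,"az":0},{"gripper":1,"tx":0,"ty":0,"tz":21,"ax":0,"ay":0,"az":0}]'
python3 w.py
python3 - <<'E'
from m import *
for n,s in(('scene',a),('side',b)):
  g=s['img'].astype(int);P=s['P'];mk=(g[...,1]-g[...,2]>25)&(g[...,0]-g[...,1]<40)&(P[...,2]>-.01)&(P[...,2]<.05)&(np.hypot(P[...,0]-.56,P[...,1]-.277)<.18)
  mk=mk.astype(np.uint8);k,l,stt,ce=cv2.connectedComponentsWithStats(cv2.morphologyEx(mk,cv2.MORPH_CLOSE,np.ones((5,5))));i=1+stt[1:,4].argmax()
  w=P[(l==i)];w=w[(w[:,2]>.015)&(w[:,2]<.035)];r=cv2.minAreaRect(w[:,:2].astype(np.float32));print(n,stt[i],r)
  v,u=np.nonzero(l==i);print([world(s,u[j],v[j],.026).round(3) for j in(u.argmin(),u.argmax(),v.argmin(),v.argmax())])
E
```

```text
t: 24.82
position: [0.4505, 0.036, 0.0271]
tcp_rot: [3.14, 0.002, 2.355]
ft_force: [-1.0, -1.2, 5.5]
gripper_width: 0.0562
t: 26.15
position: [0.4486, 0.036, 0.2349]
tcp_rot: [-3.14, -0.001, 2.355]
ft_force: [0.4, 0.3, -2.9]
gripper_width: 0.0563
26.65 [0.4493 0.0361 0.2357] [-3.141 -0.     2.355] width 0.0563 F [ 0.11  0.16 -2.87] sd [0.3  0.41 0.41] T [-0.01   0.004 -0.022]
scene [ 263  135   76   52 2436] ((0.5593717694282532, 0.276777982711792), (0.1818818598985672, 0.2765352725982666), 85.88495635986328)
[array([0.426, 0.238, 0.026]), array([0.684, 0.334, 0.026]), array([0.441, 0.351, 0.026]), array([0.673, 0.199, 0.026])]
side [ 202  127   83   42 2882] ((0.5570123791694641, 0.27957916259765625), (0.19097372889518738, 0.2807787358760834), 85.72395324707031)
[array([0.418, 0.297, 0.026]), array([0.697, 0.263, 0.026]), array([0.61 , 0.363, 0.026]), array([0.46 , 0.188, 0.026])]
```

The tray middle from both cameras is (0.558, 0.278), with a size of about 280 x 185 mm, which matches. I'll move there with the egg's foot about 0.21 m up.

```bash
python3 -m jog '[{"gripper":1,"tx":0.2,"ty":0.5,"tz":0,"ax":0,"ay":0,"az":0},{"gripper":1,"tx":0.7,"ty":1.5,"tz":0,"ax":0,"ay":0,"az":0},{"gripper":1,"tx":1.4,"ty":3,"tz":0,"ax":0,"ay":0,"az":0},{"gripper":1,"tx":2.3,"ty":5,"tz":0,"ax":0,"ay":0,"az":0},{"gripper":1,"tx":3.2,"ty":7,"tz":0,"ax":0,"ay":0,"az":0},{"gripper":1,"tx":4.1,"ty":9,"tz":0,"ax":0,"ay":0,"az":0},{"gripper":1,"tx":5,"ty":11,"tz":0,"ax":0,"ay":0,"az":0},{"gripper":1,"tx":5.9,"ty":13,"tz":0,"ax":0,"ay":0,"az":0},{"gripper":1,"tx":6.8,"ty":15,"tz":0,"ax":0,"ay":0,"az":0},{"gripper":1,"tx":7.7,"ty":17,"tz":0,"ax":0,"ay":0,"az":0},{"gripper":1,"tx":8.6,"ty":19,"tz":0,"ax":0,"ay":0,"az":0},{"gripper":1,"tx":9.5,"ty":21,"tz":0,"ax":0,"ay":0,"az":0},{"gripper":1,"tx":10.3,"ty":22.8,"tz":0,"ax":0,"ay":0,"az":0},{"gripper":1,"tx":10.7,"ty":23.7,"tz":0,"ax":0,"ay":0,"az":0},{"gripper":1,"tx":10.9,"ty":24.2,"tz":0,"ax":0,"ay":0,"az":0},{"gripper":1,"tx":10.9,"ty":24.2,"tz":0,"ax":0,"ay":0,"az":0},{"gripper":1,"tx":10.9,"ty":24.2,"tz":0,"ax":0,"ay":0,"az":0},{"gripper":1,"tx":10.9,"ty":24.2,"tz":0,"ax":0,"ay":0,"az":0},{"gripper":1,"tx":10.9,"ty":24.2,"tz":0,"ax":0,"ay":0,"az":0},{"gripper":1,"tx":10.9,"ty":24.2,"tz":0,"ax":0,"ay":0,"az":0}]'
python3 w.py
python3 - <<'E'
from h import *
s=snap('side')
print(np.abs(manip.read_state()['qvel']).max())
cv2.imwrite('pics/9.png',cv2.resize(s['img'],(800,600))[:,:,::-1])
E
```

```text
t: 28.32
position: [0.5582, 0.2773, 0.2362]
tcp_rot: [3.141, 0.0, 2.354]
ft_force: [0.6, 0.4, -2.6]
gripper_width: 0.0565
28.8167 [0.5583 0.278  0.2358] [-3.142 -0.     2.355] width 0.0564 F [ 0.04 -0.11 -2.76] sd [0.44 0.37 0.46] T [ 0.02   0.011 -0.001]
0.0023485746884847674
```

View pics/9.png

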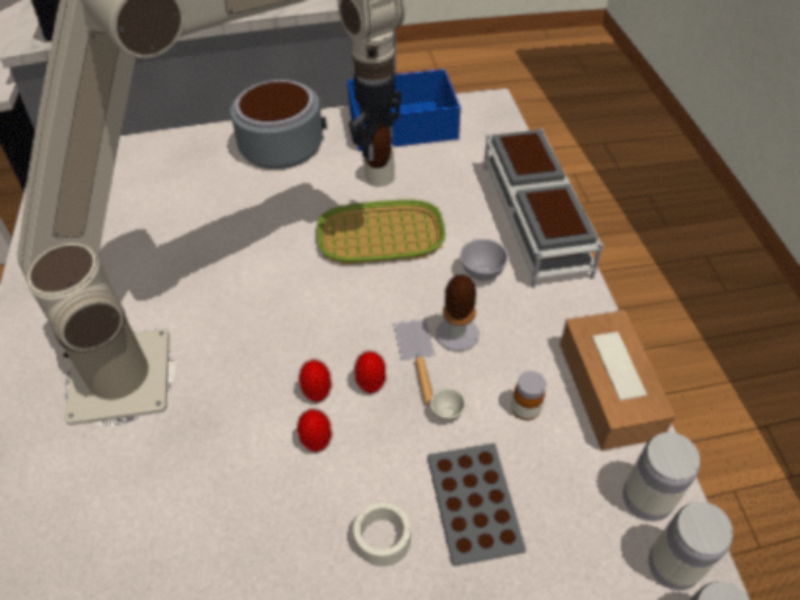

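The light egg stands on the stand at (460,300). The heavy egg is held upright at (377,147), above the tray. The red eggs and the other things have not moved, and the arm is still. Handing in.

```bash
python3 -c "
from h import *
print(order.sign_off())"
```

```text
the job is handed in; nothing more can be done
None
```

The job is done and handed in at about 29 s of the 72 s allowed.

- **Weighing:** I lifted each egg about 6 cm straight up and put it back. The egg nearer the tray pulled about 2.5 N and the other about 0.9 N, so the egg farther from the tray is the lighter one.
- **Lighter egg:** It stands upright and released on the sprung stand. It is within about 2 mm of the plate's centre, and the plate sank about 5 mm, as expected for the hollow egg.
- **Heavier egg:** It is held still and upright at (0.558, 0.278), over the measured tray middle. Its foot is about 0.21 m above the table, roughly 20 cm above the tray floor.

In the last picture the red eggs and the other things are where they were at the start. Two small disagreements came up:

- **Weight readings:** The heavier egg read 2.5 N on the first lift and 2.8–2.9 N on later ones, with sensor noise around 0.4 N. That does not change which egg is heavier.
- **Egg position:** After being put back, the heavier egg measured about 1 mm from where it stood, which is within camera error.

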